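# Build up a strainer and a check valve on their assembly stands

## Task

Put together the serviced parts of the pool water measuring line on the two assembly stands. Over the spindle of the round stand stack the wide flange, then the slotted sleeve, then the hexagonal nut on top; over the spindle of the square stand put the square plate, then the cap. Each part must sit upright, flat and centred on what is below it; leave the bottle, the jar and the beaker standing where they are.

Things in the scene. Friction and masses are not known exactly. Their poses are not given: they have to be found in the camera images.
- round_stand: Fixed aluminium assembly stand with a ROUND base (diameter 90 mm, 15 mm thick) lying on the table, and a steel spindle of 16 mm diameter rising from its middle to 57 mm above the table (42 mm above the base), tapered over its last 8 mm. Origin: centre of the base's underside, on the spindle's axis; z up. The strainer is built here: flange, then sleeve, then hexagonal nut (their tops then lie 37, 92 and 116 mm above the table).
- square_stand: Fixed aluminium assembly stand with a SQUARE base (84 x 84 mm, 15 mm thick) lying on the table, and a steel spindle of 16 mm diameter rising from its middle to 49 mm above the table (34 mm above the base), tapered over its last 8 mm. Origin: centre of the base's underside, on the spindle's axis; z up. The valve is built here: square plate, then cap (their tops then lie 35 and 69 mm above the table).
- flange_mid (a point): Flange: flat, wide, light grey plastic ring with six dark bolt marks on top; outer diameter 62 mm, bore 26 mm right through, 22 mm high. The point is its centre, half-way up. It stands upright on the table at the start, turned any way; z is up. Loose, below 0.1 kg.
- sleeve_mid (a point): Strainer sleeve: white plastic tube with dark upright slots round it, the tallest of the parts; outer diameter 46 mm, bore 26 mm right through, 55 mm high. The point is its centre, half-way up. It stands upright on the table at the start, turned any way; z is up. Loose, below 0.1 kg.
- nut_mid (a point): Union nut: white plastic HEXAGONAL ring, 52 mm across flats (60 mm across corners), hexagonal bore 28 mm across flats right through, 24 mm high. The point is its centre, half-way up; its own x axis is square to one pair of flats (pairs of flats repeat every 60 degrees). It stands upright on the table at the start, turned any way; z is up. Loose, below 0.1 kg.
- plate_mid (a point): Valve seat plate: light grey plastic SQUARE plate 50 x 50 mm, 20 mm high, with a 26 mm bore right through. The point is its centre, half-way up; its own x and y axes are square to its sides. It stands upright on the table at the start, turned any way; z is up. Loose, below 0.1 kg.
- cap_mid (a point): Valve cap: white plastic round cap with fine upright ribs and a closed flat top; outer diameter 42 mm, 34 mm high, open underneath with a bore of 30 mm diameter, 24 mm deep. The point is its centre, half-way up. It stands upright on the table at the start, turned any way; z is up. Loose, below 0.1 kg.
- buffer_bottle: Bystander: white plastic bottle with a blue cap, diameter 58 mm, 125 mm high, 0.3 kg, standing loose among the parts. Origin: centre of its underside, z up.
- sample_jar: Bystander: glass sample jar with a dark cap, diameter 56 mm, 70 mm high, 0.22 kg, standing loose among the parts. Origin: centre of its underside, z up.
- beaker: Bystander: empty clear plastic beaker, rim diameter 68 mm, 85 mm high, 0.15 kg, standing loose among the parts. Origin: centre of its underside, z up.

How it is judged:
By the outcome, as a careful person would: the job done as asked, in the order asked, and still so for the second after the job is handed in, with the robot touching nothing.
It also fails if it takes over 144 s, if anything falls off the work surface, if the arm or the gripper's body presses on something with over 40 N, if the wrist force passes 120 N, or if a joint passes its speed limit or range.

## Robot

A 7-joint arm with a two-finger parallel gripper is mounted at the origin on the work surface. World frame = base frame: x ahead of the robot, y to its left, z up, the work surface at z = 0. Lengths are in m, angles in rad, forces in N, time in s.
With the tool pointing down it reaches from about 0.35 to 0.9 m from the base axis. Payload 19.9 kg.
Tool frame: the origin (TCP) lies at the very end of the fingers, on their centre line; the grasp point (between the pads) lies 19 mm behind it; z points along the fingers, y is the direction in which the jaws open and shut (so a half turn about z gives the same grasp; the last joint's range is limited). The gripper opens to 85 mm and grips with 20 to 120 N. Pads are 22 mm wide; open, the fingers measure 114 mm over their backs; the gripper's body (76 mm by 85 mm) begins 54 mm behind the grasp point. The pads swing forward as they close: fully open they stand 13 mm farther back than shut.
Start: joints at [1.079, 0.417, -0.01, 1.614, 0.005, 1.111, -0.053], TCP at [0.272, -0.563, 0.231] pointing down, gripper open.
Joint ranges: [-2.81, 2.81], [-0.39, 2.02], [-1.27, 1.25], [0.06, 2.57], [-1.19, 4.33], [0.19, 2], [-2.82, 2.82]. Speed limits (rad/s): [1.89, 1.89, 2.39, 2.39, 3.01, 3.01, 3.01].

## Interface

Orientations are given as a unit quaternion [x, y, z, w].
In Python, from station import observe, get_image, camera_model, manip gives the robot as it stands.
- The arm moves only by the tool servo_tool, never from a script. Its argument "series" is one flat list of numbers, 5 for each row, row after row: the opening, from -1 (shut) to 1 (fully open), then the shift along the world's x, y, z in cm, then the turn about the world's z in degrees. In form: [fingers, dx, dy, dz, spin, fingers, dx, dy, dz, spin, ...]. A call has 1 to 8 rows; each row is the pose to reach, as a shift and turn from the pose commanded when the call began; what a row does not reach only later rows make up. A row lasts 1/8 s, in which the tool goes at most 62.5 mm and 10.7 degrees, less where a joint would pass 70% of its speed; a pose out of reach is approached as far as the arm can. A call with a gripper value outside its range is refused whole. The fingers move at their own pace and stop on an object; the grip force is fixed at half the most. Time passes only in rows, so rows that repeat a pose let the fingers close. It gives the time, the measured TCP pose, the force and the opening at its end, in the units of the state.
- observe(): the state, without advancing time (a new reading comes with each control period).
- get_image(name): name is "scene" or "top" or "wrist"; returns (picture, depth): 420x560x3 uint8, red, green, blue; 420x560 float32, m along the optical axis (not along the pixel's ray), 0 where there is no reading.
- camera_model(name): a dict with "intrinsics" (3x3 intrinsics, pixels), "cam_to_world" (4x4, takes a point from camera to world coordinates). Camera axes: x right, y down, z forward; pixel columns grow to the right and rows downward; lengths in m; the calibration is good to about 2 mm. A picture is of the moment at which its call begins: read the wrist's pose just before it. camera_model takes no time and is no camera call; for the wrist camera it gives the pose at the moment of the call.
- manip.sign_off(): hands the job in, once; it reports no verdict.
The state is a dict: "time": time; "q": joint angles; "dq": joint speeds; "effort": joint torques, N m; "tcp_pos": TCP position; "orientation": TCP orientation; "ft_force": force on the tool from outside, world axes, zero at the start; "torque": the same for the moment, N m; "width": finger opening in m.
Only numpy, scipy, OpenCV 4.12 (cv2) and the standard library are available. Lean on these libraries where they do the work, as an engineer would, in place of code of your own. Each camera call takes 0.05 s, during which the arm holds its last target. There are 200 camera calls.

## Working session

There is one attempt and no reset: what is moved stays moved. The work goes in short steps, Python scripts to look and compute and a tool call to move; the robot and the scene stay as the last step left them, time stands still between calls to the robot, and variables do not carry over. Pictures are saved under pics/ and viewed, about 12 in all and at most 16, crops included, and the job is handed in when it is done.

Besides the shell and the picture viewer there is one more tool, called after "Request:" as name(argument=value, ...) on one line, values as JSON. servo_tool: Moves the arm, as the interface text tells. Its arguments: {"type":"object","properties":{"series":{"type":"array"}},"required":["series"]}

```bash
mkdir -p pics
cat > h.py <<'E'
import numpy as np, cv2
from station import observe, get_image, camera_model, manip
def snap(name, fn=None):
    m=camera_model(name); im,d=get_image(name)
    if fn: cv2.imwrite('pics/'+fn, im[:,:,::-1]); np.savez('pics/'+fn+'.npz',im=im,d=d,K=m['intrinsics'],T=m['cam_to_world'])
    return im,d,np.array(m['intrinsics']),np.array(m['cam_to_world'])
def load(fn):
    z=np.load('pics/'+fn+'.npz'); return z['im'],z['d'],z['K'],z['T']
def cloud(d,K,T):
    v,u=np.mgrid[:d.shape[0],:d.shape[1]]
    P=np.stack([(u-K[0,2])/K[0,0]*d,(v-K[1,2])/K[1,1]*d,d],-1)
    return P@T[:3,:3].T+T[:3,3]
def ray(u,v,z,K,T):
    r=T[:3,:3]@np.array([(u-K[0,2])/K[0,0],(v-K[1,2])/K[1,1],1]); c=T[:3,3]
    return c+r*(z-c[2])/r[2]
E
python3 - <<'E'
from h import *
s=observe(); print({k:np.round(v,3) for k,v in s.items()})
for n in ['top','scene']:
    im,d,K,T=snap(n,n+'1.png'); print(n,K.round(1).tolist(),T.round(3).tolist(),(d>0).mean())
E
```

```text
{'time': np.float64(0.0), 'q': array([ 1.079,  0.418, -0.01 ,  1.614,  0.005,  1.111, -0.053]), 'dq': array([ 0.   ,  0.   , -0.001, -0.   ,  0.   ,  0.001,  0.001]), 'effort': array([ 1.0000e-03, -8.6444e+01,  6.7800e-01, -4.3491e+01,  1.9000e-02,
        8.0000e-03, -0.0000e+00]), 'tcp_pos': array([ 0.272, -0.562,  0.231]), 'orientation': array([ 0.975,  0.224, -0.   , -0.001]), 'ft_force': array([-0.723,  0.101, -0.439]), 'torque': array([-0.035,  0.001,  0.012]), 'width': np.float64(0.085)}
top [[494.5, 0.0, 271.8], [0.0, 494.5, 215.6], [0.0, 0.0, 1.0]] [[-0.004, -0.984, 0.178, 0.307], [-1.0, 0.004, 0.002, 0.007], [-0.002, -0.178, -0.984, 1.298], [0.0, 0.0, 0.0, 1.0]] 0.9959736394557823
scene [[531.8, 0.0, 279.6], [0.0, 531.8, 204.0], [0.0, 0.0, 1.0]] [[-0.788, 0.438, -0.433, 1.044], [0.615, 0.546, -0.569, 0.683], [-0.013, -0.715, -0.699, 0.909], [0.0, 0.0, 0.0, 1.0]] 0.996016156462585
```

View pics/top1.png

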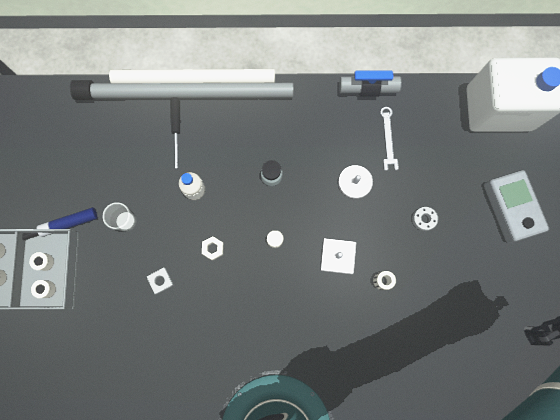

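View pics/scene1.png

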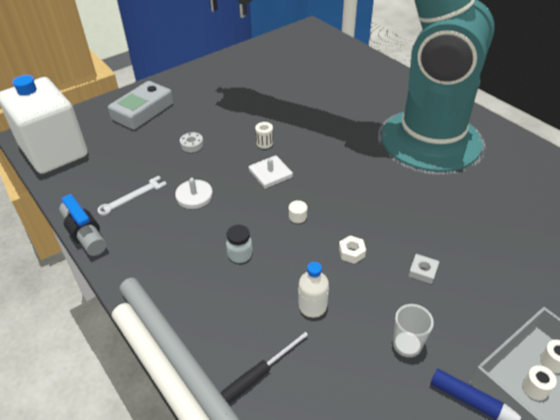

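Run:
```python
from h import *
im,d,K,T=load('top1.png'); P=cloud(d,K,T)
m=((P[...,2]>0.008)&(P[...,2]<0.2)&(d>0)&(P[...,0]>.2)).astype(np.uint8)
n,l,st,c=cv2.connectedComponentsWithStats(m)
for i in range(1,n):
    if st[i,4]<60: continue
    q=P[l==i]; zt=np.percentile(q[:,2],95); t=q[q[:,2]>zt-.006]
    print(i,st[i],'ztop',zt.round(4),'top bbox mid',((t.min(0)+t.max(0))/2).round(4)[:2],'ext',np.ptp(t,axis=0).round(3)[:2])
```

```text
1 [ 466   58   94   74 5923] ztop 0.1745 top bbox mid [ 0.8368 -0.6147] ext [0.132 0.166]
2 [  70   69  223   99 6093] ztop 0.0455 top bbox mid [0.9034 0.2524] ext [0.078 0.6  ]
6 [ 339   70   62   26 1321] ztop 0.0945 top bbox mid [ 0.8994 -0.2579] ext [0.027 0.099]
118 [383 147  14  18  73] ztop 0.0129 top bbox mid [ 0.7041 -0.3093] ext [0.048 0.034]
134 [261 160  21  26 431] ztop 0.0746 top bbox mid [0.651 0.01 ] ext [0.048 0.046]
146 [338 165  34  33 870] ztop 0.0257 top bbox mid [ 0.6295 -0.2127] ext [0.068 0.08 ]
167 [ 484  170   65   73 2902] ztop 0.0554 top bbox mid [ 0.5603 -0.6276] ext [0.181 0.135]
168 [178 172  27  28 535] ztop 0.1271 top bbox mid [0.6145 0.2177] ext [0.026 0.026]
217 [102 202  34  29 610] ztop 0.0873 top bbox mid [0.5298 0.3983] ext [0.067 0.068]
227 [   0  207   97  102 3411] ztop 0.061 top bbox mid [0.4013 0.6081] ext [0.198 0.179]
230 [413 207  25  24 402] ztop 0.0266 top bbox mid [ 0.5298 -0.3932] ext [0.06  0.061]
271 [266 230  17  18 223] ztop 0.039 top bbox mid [0.4759 0.0031] ext [0.039 0.041]
289 [202 236  21  24 280] ztop 0.0287 top bbox mid [0.4544 0.1648] ext [0.055 0.05 ]
304 [ 321  238   35   36 1047] ztop 0.0211 top bbox mid [ 0.4335 -0.1629] ext [0.091 0.09 ]
414 [146 268  27  26 340] ztop 0.0248 top bbox mid [0.3707 0.2996] ext [0.064 0.064]
423 [373 271  22  19 291] ztop 0.0596 top bbox mid [ 0.369  -0.2743] ext [0.042 0.043]
452 [ 26 278  30  21 385] ztop 0.0505 top bbox mid [0.3506 0.5903] ext [0.042 0.046]
```

The top view shows every part. The flange is at px (426,218), sleeve (384,281), nut (212,248), plate (160,281) and cap (275,239). The round stand is at (356,181) and the square stand at (339,256). The scene view agrees and shows clear space around each part. Next I'll check the wrist camera geometry.

Run:
```python
from h import *
im,d,K,T=snap('wrist','w0.png'); s=observe()
print(K.round(1).tolist(),T.round(3).tolist(),s['tcp_pos'])
from scipy.spatial.transform import Rotation as R
Rt=R.from_quat(s['orientation']).as_matrix()
print('cam in tool',(Rt.T@(T[:3,3]-s['tcp_pos'])).round(4),(Rt.T@T[:3,:3]).round(3).tolist())
```

```text
[[324.6, 0.0, 279.2], [0.0, 324.6, 208.0], [0.0, 0.0, 1.0]] [[0.435, -0.869, -0.237, 0.332], [-0.901, -0.42, -0.113, -0.533], [-0.001, 0.263, -0.965, 0.374], [0.0, 0.0, 0.0, 1.0]] [ 0.27217144 -0.56232994  0.23082273]
cam in tool [ 0.0664 -0.0011 -0.1431] [[-0.001, -0.965, -0.263], [1.0, -0.001, -0.0], [0.0, -0.263, 0.965]]
```

View pics/w0.png

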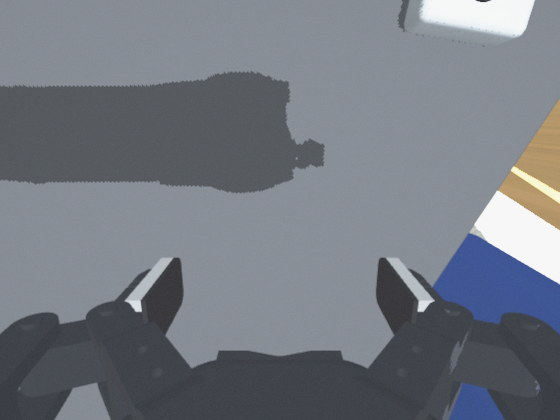

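The wrist view shows both fingertips at about px (165,260) and (390,260). The camera sits 66 mm along tool +x and its nadir is near row 120. I'll put the camera directly over each part, so that its outline is the top's outline.

Request:
servo_tool(series=[1, 19.8, 14, -7, 0, 1, 19.8, 14, -7, 0, 1, 19.8, 14, -7, 0, 1, 19.8, 14, -7, 0, 1, 19.8, 14, -7, 0, 1, 19.8, 14, -7, 0])

```text
time: 0.9
tcp_pos: [0.47, -0.4226, 0.161]
orientation: [0.975, 0.224, -0.0, -0.0]
ft_force: [0.7, -0.7, 0.2]
width: 0.0857
```

```bash
cat >> h.py <<'E'
def tool():
    s=observe(); a=2*np.arctan2(s['orientation'][1],s['orientation'][0]); return s['tcp_pos'],np.degrees(a)
def outline(near,ztop,fn,r=.06,thr=150,rmax=None):
    """bright blob nearest to world xy 'near' on plane ztop -> contour pts in world xy"""
    im,d,K,T=snap('wrist',fn)
    g=im.min(2); m=(g>thr).astype(np.uint8)
    cs,_=cv2.findContours(m,cv2.RETR_EXTERNAL,cv2.CHAIN_APPROX_NONE)
    best=None
    for c in cs:
        if cv2.contourArea(c)<150: continue
        w=np.array([ray(u,v,ztop,K,T)[:2] for u,v in c[:,0]])
        e=np.linalg.norm((w.min(0)+w.max(0))/2-near)
        if e<r and (best is None or e<best[0]): best=(e,w,cv2.boundingRect(c))
    return best
def report(near,ztop,fn,**k):
    p,a=tool(); b=outline(np.array(near),ztop,fn,**k)
    print('tcp',p.round(4),'toolx deg',round(a,1))
    if b is None: print('none'); return
    w=(b[1]*1000).astype(np.float32)
    c,rad=cv2.minEnclosingCircle(w); mr=cv2.minAreaRect(w)
    M=cv2.moments(w.reshape(-1,1,2)); ce=(M['m10']/M['m00'],M['m01']/M['m00'])
    print('px box',b[2],'circ',np.round(c,1),'rad',round(rad,1),'centroid',np.round(ce,1),'rect',np.round(mr[0],1),np.round(mr[1],1),round(mr[2],1))
E
python3 -c "
from h import *
report((.53,-.393),.022,'w1.png')"
```

```text
tcp [ 0.47   -0.4226  0.161 ] toolx deg 25.8
px box (246, 80, 73, 76) circ [ 530.7 -394.6] rad 30.6 centroid [ 530.6 -394.5] rect [ 530.5 -394.4] [59.6 60.5] 50.8
```

View pics/w1.png

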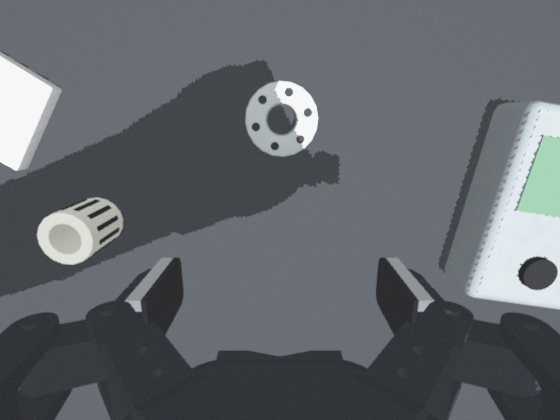

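The flange is centred at px (282,118), and the wrist and top measurements agree to 1.5 mm. Now I'll grasp it.

Request:
servo_tool(series=[1, 6.1, 2.8, -6, 0, 1, 6.1, 2.8, -10, 0, 1, 6.1, 2.8, -14, 0, 1, 6.1, 2.8, -16, 0, 1, 6.1, 2.8, -16, 0, -1, 6.1, 2.8, -16, 0, -1, 6.1, 2.8, -16, 0, -1, 6.1, 2.8, -16, 0])

```text
time: 1.95
tcp_pos: [0.532, -0.3956, 0.0038]
orientation: [0.975, 0.223, 0.001, 0.001]
ft_force: [-3.6, 1.6, 14.0]
width: 0.0591
```

Request:
servo_tool(series=[-1, 0, 0, 0, 0, -1, 0, 0, 0, 0, -1, 0, 0, 3, 0, -1, 0, 0, 8, 0, -1, 0, 0, 12, 0, -1, 0, 0, 12, 0])

```text
time: 2.7
tcp_pos: [0.5329, -0.3959, 0.1262]
orientation: [0.975, 0.223, 0.002, 0.003]
ft_force: [0.6, -0.8, -0.8]
width: 0.0589
```

Request:
servo_tool(series=[-1, 2, 7.5, 2, 0, -1, 3.7, 15.4, 2, 0, -1, 3.7, 15.4, 2, 0, -1, 3.7, 15.4, 2, 0, -1, 3.7, 15.4, 2, 0])

```text
time: 3.32
tcp_pos: [0.568, -0.2413, 0.1414]
orientation: [0.975, 0.223, -0.0, 0.0]
ft_force: [0.9, -1.6, -1.0]
width: 0.0588
```

```bash
python3 -c "
from h import *
report((.63,-.213),.015,'w2.png')"
```

```text
tcp [ 0.568  -0.2413  0.1414] toolx deg 25.8
px box (230, 55, 112, 117) circ [ 632.3 -214.5] rad 44.9 centroid [ 632.4 -214.5] rect [ 632.4 -214.5] [88.7 88.9] 71.5
```

View pics/w2.png

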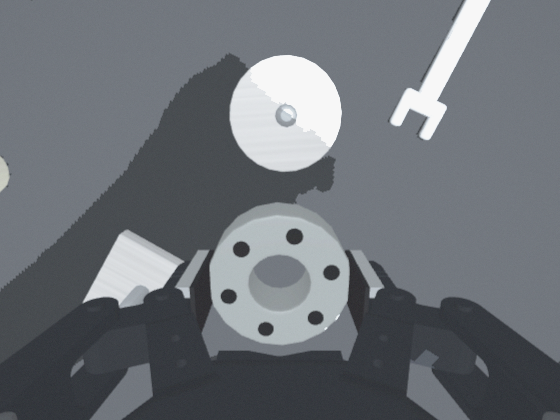

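```bash
python3 -c "
from h import *
im,d,K,T=load('w2.png')
w=np.array([ray(u,v,.1596,K,T)[:2] for u,v in [(241,249),(294,236),(331,272),(316,318),(266,328),(229,296)]])
c=w.mean(0); print(c.round(4),np.linalg.norm(w-c,axis=1).round(4)); o=c-[.568,-.2413]; print('rel tcp',o.round(4))
print('move',(np.array([.6324,-.2145])-c).round(4))"
```

```text
[ 0.5664 -0.241 ] [0.0226 0.0226 0.0224 0.023  0.0223 0.0225]
rel tcp [-0.0016  0.0003]
move [0.066  0.0265]
```

Request:
servo_tool(series=[-1, 6.6, 2.6, -3, 0, -1, 6.6, 2.6, -6, 0, -1, 6.6, 2.6, -7, 0, -1, 6.6, 2.6, -9, 0, -1, 6.6, 2.6, -11, 0, -1, 6.6, 2.6, -12, 0, -1, 6.6, 2.6, -12.2, 0, -1, 6.6, 2.6, -12.2, 0])

```text
time: 4.38
tcp_pos: [0.6345, -0.2147, 0.0196]
orientation: [0.975, 0.223, 0.0, 0.0]
ft_force: [-0.2, 0.4, -0.8]
width: 0.059
```

Request:
servo_tool(series=[0.7, 0, 0, 0, 0, 1, 0, 0, 0, 0, 1, 0, 0, 0, 0, 1, 0, 0, 0, 0, 1, 0, 0, 4, 0, 1, 0, 0, 9, 0, 1, -6, -2.8, 12, 0, 1, -6, -2.8, 12, 0])

```text
time: 5.38
tcp_pos: [0.5724, -0.2452, 0.1414]
orientation: [0.975, 0.222, 0.0, 0.001]
ft_force: [1.1, 0.4, 0.2]
width: 0.0854
```

```bash
python3 -c "
from h import *
report((.632,-.2145),.037,'w3.png',thr=120)"
```

```text
tcp [ 0.5724 -0.2452  0.1414] toolx deg 25.6
none
```

View pics/w3.png

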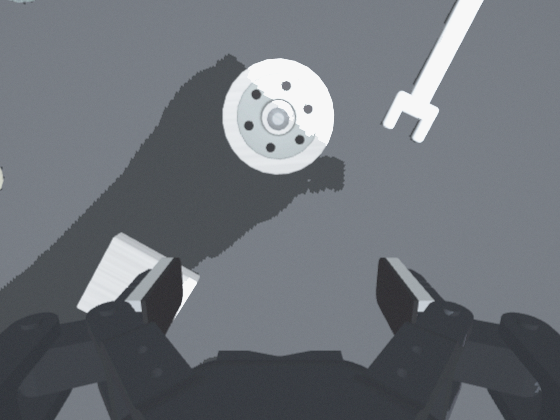

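The flange is seated on the round stand. Its bolt marks are centred near px (278,117), and the spindle tip is at about (278,118). Next is the sleeve, at about (.369,-.274) with its top at 55 mm. I'll compute the flange offset and the sleeve approach together.

```bash
python3 -c "
from h import *
im,d,K,T=load('w3.png')
w=np.array([ray(u,v,.037,K,T)[:2] for u,v in [(286,86),(308,109),(299,140),(270,147),(249,125),(256,94)]])
print(w.mean(0).round(4), 'spindle',ray(278,118,.057,K,T).round(4))
im,d,K,T=load('w1.png')
m=(im.min(2)>110).astype(np.uint8); 
# sleeve: top-ring ellipse approx from top view
im,d,K,T=load('top1.png')
for n,(u,v),z in [('sleeve',(384,281),.055),('cap',(275,239),.034),('nut',(212,248),.024),('plate',(160,281),.02),('sq',(339,256),.015)]: print(n,ray(u,v,z,K,T).round(4))
"
```

```text
[ 0.6331 -0.2142] spindle [ 0.6325 -0.2145  0.057 ]
sleeve [ 0.3653 -0.2705  0.055 ]
cap [0.4747 0.0005 0.034 ]
nut [0.4533 0.1636 0.024 ]
plate [0.3692 0.296  0.02  ]
sq [ 0.432  -0.1655  0.015 ]
```

Request:
servo_tool(series=[1, -26.3, -5.7, 2, 0, 1, -26.3, -5.7, 2, 0, 1, -26.3, -5.7, 2, 0, 1, -26.3, -5.7, 2, 0, 1, -26.3, -5.7, 2, 0, 1, -26.3, -5.7, 2, 0, 1, -26.3, -5.7, 2, 0])

```text
time: 6.3
tcp_pos: [0.3126, -0.2992, 0.1591]
orientation: [0.975, 0.224, 0.0, -0.0]
ft_force: [0.6, 0.8, -0.5]
width: 0.0854
```

```bash
python3 -c "
from h import *
for t in (110,150): report((.369,-.273),.055,'w4.png',thr=t)"
```

```text
tcp [ 0.3126 -0.2992  0.1591] toolx deg 25.9
none
tcp [ 0.3126 -0.2991  0.159 ] toolx deg 25.9
px box (255, 96, 62, 64) circ [ 368.2 -275.9] rad 23.1 centroid [ 368.2 -275.9] rect [ 368.3 -276. ] [45.3 45.3] 25.9
```

Request:
servo_tool(series=[1, 5.6, 2.3, -1, 0, 1, 5.6, 2.3, -5, 0, 1, 5.6, 2.3, -10, 0, 1, 5.6, 2.3, -14.5, 0, 1, 5.6, 2.3, -14.5, 0, -1, 5.6, 2.3, -14.5, 0, -1, 5.6, 2.3, -14.5, 0, -1, 5.6, 2.3, -14.5, 0])

```text
time: 7.4
tcp_pos: [0.3682, -0.2771, 0.0161]
orientation: [0.975, 0.224, 0.001, 0.001]
ft_force: [-2.5, 2.6, 19.2]
width: 0.0445
```

Request:
servo_tool(series=[-1, 0, 0, 0, 0, -1, 0, 0, 0, 0, -1, 0, 0, 0, 0, -1, 0, 0, 4, 0, -1, 0, 0, 9, 0, -1, 0, 0, 14, 0, -1, 0, 0, 14, 0, -1, 0, 0, 14, 0])

```text
time: 8.4
tcp_pos: [0.3672, -0.2766, 0.1547]
orientation: [0.975, 0.223, 0.0, 0.0]
ft_force: [0.2, -0.3, -1.4]
width: 0.0449
```

Request:
servo_tool(series=[-1, 20.3, 3.3, 0, 0, -1, 20.3, 3.3, 0, 0, -1, 20.3, 3.3, 0, 0, -1, 20.3, 3.3, 0, 0, -1, 20.3, 3.3, 0, 0, -1, 20.3, 3.3, 0, 0])

```text
time: 9.15
tcp_pos: [0.569, -0.2439, 0.1535]
orientation: [0.975, 0.223, -0.001, -0.0]
ft_force: [-0.7, -0.3, -1.5]
width: 0.0449
```

```bash
python3 -c "
from h import *
p,a=tool();print(p)
report((.632,-.2145),.037,'w5.png',thr=130)"
```

```text
[ 0.56901488 -0.24388391  0.1534631 ]
tcp [ 0.569  -0.2439  0.1535] toolx deg 25.8
px box (229, 57, 107, 112) circ [ 632.  -214.5] rad 41.5 centroid [ 632.  -214.5] rect [ 632.2 -214.4] [81.9 81.9] 25.7
```

View pics/w5.png

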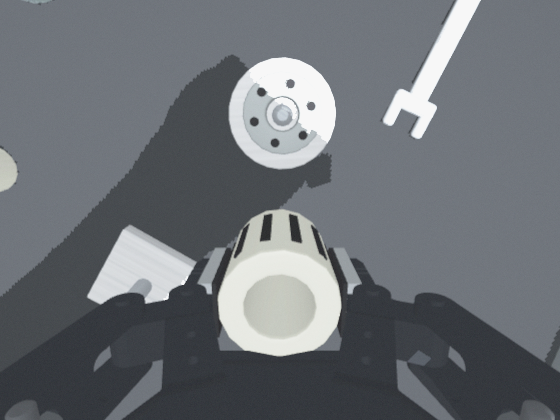

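```bash
python3 -c "
from h import *
im,d,K,T=load('w5.png')
m=((im.min(2)<215)).astype(np.uint8)
r=np.array([ray(u,v,.193,K,T)[:2] for u,v in [(243,305),(316,305),(279.5,275),(279.5,336)]]);print(r.round(4),np.linalg.norm(r[0]-r[1]),np.linalg.norm(r[2]-r[3]))
c=(r[2]+r[3])/2; c2=(r[0]+r[1])/2; print(c.round(4),c2.round(4),(c-[.569,-.2439]).round(4),'move',(np.array([.6326,-.2144])-c).round(4))
"
```

```text
[[ 0.5647 -0.2303]
 [ 0.5762 -0.254 ]
 [ 0.5812 -0.237 ]
 [ 0.5588 -0.2478]] 0.02629754697929285 0.02486120894544412
[ 0.57   -0.2424] [ 0.5704 -0.2421] [0.001  0.0015] move [0.0626 0.028 ]
```

Request:
servo_tool(series=[-1, 6.3, 2.8, 0, 0, -1, 6.3, 2.8, -2, 0, -1, 6.3, 2.8, -5, 0, -1, 6.3, 2.8, -7, 0, -1, 6.3, 2.8, -9, 0, -1, 6.3, 2.8, -9.7, 0, -1, 6.3, 2.8, -10.1, 0, -1, 6.3, 2.8, -10.1, 0])

```text
time: 10.2
tcp_pos: [0.6336, -0.2157, 0.0538]
orientation: [0.975, 0.223, 0.0, 0.0]
ft_force: [0.7, 0.6, -0.6]
width: 0.0447
```

Request:
servo_tool(series=[-0.2, 0, 0, 0, 0, 0.3, 0, 0, 0, 0, 1, 0, 0, 0, 0, 1, 0, 0, 0, 0, 1, 0, 0, 5, 0, 1, 0, 0, 10, 0, 1, -6.2, -2.9, 11, 0, 1, -6.2, -2.9, 11, 0])

```text
time: 11.2
tcp_pos: [0.5686, -0.2473, 0.1645]
orientation: [0.975, 0.222, -0.0, 0.001]
ft_force: [0.3, -0.6, -0.5]
width: 0.0853
```

Request:
servo_tool(series=[1, 0, 0, 0, 0, 1, 0, 0, 0, 0])

```text
time: 11.45
tcp_pos: [0.572, -0.2437, 0.1629]
orientation: [0.975, 0.224, 0.0, -0.0]
ft_force: [-0.5, 0.9, -0.3]
width: 0.0854
```

```bash
python3 -c "
from h import *
report((.632,-.2145),.092,'w6.png',thr=205)"
```

```text
tcp [ 0.572  -0.2437  0.1629] toolx deg 25.9
px box (230, 63, 103, 107) circ [ 632.4 -214.4] rad 32.7 centroid [ 632.3 -214.4] rect [ 632.4 -214.3] [64.4 64.9] 71.4
```

View pics/w6.png

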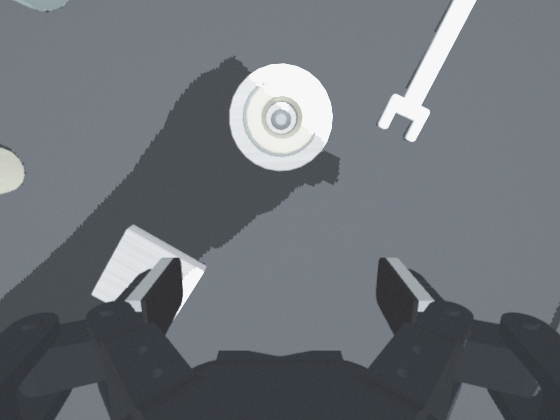

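The sleeve (cream ring, centre about px (281,117)) is over the spindle at (281,118). I'll measure it by its cream tint.

```bash
python3 -c "
from h import *
im,d,K,T=load('w6.png')
I=im.astype(int); m=((I[...,0]-I[...,2]>8)&(I[...,0]>120)).astype(np.uint8); m[:, :200]=0; m[200:]=0
m=cv2.morphologyEx(m,cv2.MORPH_OPEN,np.ones((3,3)))
cs,_=cv2.findContours(m,cv2.RETR_EXTERNAL,cv2.CHAIN_APPROX_NONE); c=max(cs,key=cv2.contourArea); print(cv2.boundingRect(c))
w=np.array([ray(u,v,.092,K,T)[:2] for u,v in c[:,0]]).astype(np.float32)*1000
print(cv2.minEnclosingCircle(w),((w.min(0)+w.max(0))/2), cv2.fitEllipse(w))
print('z',np.median(cloud(d,K,T)[85:95,270:290,2]))
"
```

```text
Traceback (most recent call last):
ValueError: max() iterable argument is empty
```

```bash
python3 -c "
from h import *
im,d,K,T=load('w6.png'); P=cloud(d,K,T)
m=((P[...,2]>.078)&(P[...,2]<.12)&(d>0)).astype(np.uint8); m[:, :200]=0; m[200:]=0
m=cv2.morphologyEx(m,cv2.MORPH_CLOSE,np.ones((3,3)))
cs,_=cv2.findContours(m,cv2.RETR_EXTERNAL,cv2.CHAIN_APPROX_NONE); c=max(cs,key=cv2.contourArea); print(cv2.boundingRect(c))
w=np.array([ray(u,v,.092,K,T)[:2] for u,v in c[:,0]]).astype(np.float32)*1000
print(cv2.minEnclosingCircle(w), cv2.fitEllipse(w), np.median(P[...,2][m>0]))
print(im[88,275:285].tolist()[:3],im[70,280])
"
```

```text
(247, 80, 71, 74)
((633.2251586914062, -214.77871704101562), 22.785057067871094) ((633.1932373046875, -214.79339599609375), (44.58351516723633, 44.68716049194336), 128.98658752441406) 0.0924383173065195
[[247, 247, 247], [247, 247, 247], [247, 247, 247]] [247 247 247]
```

Request:
servo_tool(series=[1, -17.8, 37.9, 0, 0, 1, -17.8, 37.9, 0, 0, 1, -17.8, 37.9, 0, 0, 1, -17.8, 37.9, 0, 0, 1, -17.8, 37.9, 0, 0, 1, -17.8, 37.9, 0, 0, 1, -17.8, 37.9, 0, 0, 1, -17.8, 37.9, 0, 0])

```text
time: 12.5
tcp_pos: [0.3922, 0.1377, 0.1633]
orientation: [0.974, 0.226, 0.0, -0.0]
ft_force: [-0.0, -0.3, 0.3]
width: 0.0857
```

Request:
servo_tool(series=[1, 0, 0, -2, 0, 1, 0, 0, -2, 0])

```text
time: 12.75
tcp_pos: [0.3929, 0.1343, 0.1424]
orientation: [0.975, 0.224, -0.001, -0.0]
ft_force: [0.6, 0.7, -0.1]
width: 0.0855
```

```bash
cat >> h.py <<'E'
def dtop(ztop,fn,lo=None,hi=None,near=None,new=True):
    """object top outline by depth, nearest to world xy near"""
    p,a=tool()
    im,d,K,T=snap('wrist',fn) if new else load(fn)
    P=cloud(d,K,T); m=((P[...,2]>(lo or ztop*.5))&(P[...,2]<(hi or ztop+.02))&(d>0)).astype(np.uint8)
    m=cv2.morphologyEx(m,cv2.MORPH_CLOSE,np.ones((3,3))); m=cv2.morphologyEx(m,cv2.MORPH_OPEN,np.ones((3,3)))
    cs,_=cv2.findContours(m,cv2.RETR_EXTERNAL,cv2.CHAIN_APPROX_NONE); out=[]
    for c in cs:
        if cv2.contourArea(c)<200: continue
        w=np.array([ray(u,v,ztop,K,T)[:2] for u,v in c[:,0]]).astype(np.float32)*1000
        out.append((np.linalg.norm(w.mean(0)/1000-near),w,cv2.boundingRect(c)))
    _,w,bb=min(out,key=lambda o:o[0])
    c,r=cv2.minEnclosingCircle(w); mr=cv2.minAreaRect(w)
    h=[(np.ptp(w@[np.cos(t),np.sin(t)]),np.degrees(t)) for t in np.radians(np.arange(0,180,1))]
    print('tcp',p.round(4),'toolx',round(a,1),'px',bb,'circ',np.round(c,1),round(r,1),'rect',np.round(mr[0],1),np.round(mr[1],1),round(mr[2],1),'min width/dir',np.round(min(h),1))
    return w,bb
E
python3 -c "
from h import *
w,_=dtop(.024,'w7.png',near=np.array([.454,.164]))
for o in range(0,60,5):
    print(o,[round(float(np.ptp(w@[np.cos(t),np.sin(t)])),1) for t in np.radians([o,o+60,o+120])])"
```

```text
tcp [0.3929 0.1343 0.1424] toolx 25.8 px (243, 82, 76, 71) circ [453.5 164.3] 29.7 rect [453.6 163.8] [52.1 58.3] 28.0 min width/dir [ 52.1 148. ]
0 [59.2, 59.3, 58.4]
5 [58.8, 58.9, 58.2]
10 [57.9, 58.0, 57.5]
15 [56.6, 56.8, 56.4]
20 [54.8, 55.2, 54.9]
25 [52.7, 53.3, 53.1]
30 [52.9, 52.7, 52.7]
35 [55.0, 54.7, 54.8]
40 [56.7, 56.2, 56.5]
45 [57.9, 57.3, 57.8]
50 [58.7, 58.0, 58.7]
55 [59.2, 58.2, 59.2]
```

View pics/w7.png

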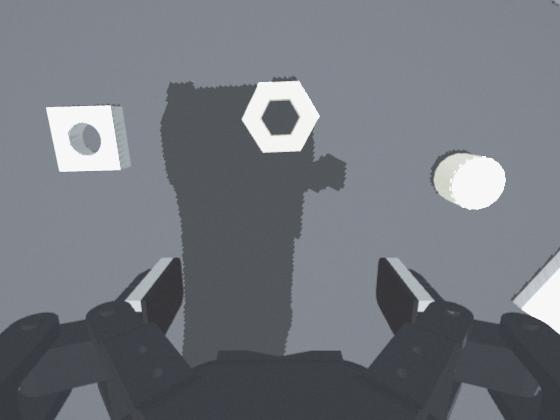

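The nut is at px (281,117), with flats across 28°, 88° and 148°. A turn of −28° lines up the jaws.

Request:
servo_tool(series=[1, 3, 1.5, -3, -10, 1, 6.1, 3, -5, -20, 1, 6.1, 3, -8, -28, 1, 6.1, 3, -8, -28, 1, 6.1, 3, -12, -28, 1, 6.1, 3, -13.7, -28, 1, 6.1, 3, -13.7, -28, -1, 6.1, 3, -13.7, -28])

```text
time: 13.8
tcp_pos: [0.455, 0.1646, 0.0075]
orientation: [1.0, -0.019, 0.001, -0.0]
ft_force: [0.1, 0.5, -0.7]
width: 0.07
```

Request:
servo_tool(series=[-1, 0, 0, 0, 0, -1, 0, 0, 0, 0, -1, 0, 0, 0, 0, -1, 0, 0, 0, 0, -1, 0, 0, 0, 0])

```text
time: 14.42
tcp_pos: [0.4549, 0.1646, 0.0076]
orientation: [1.0, -0.019, 0.001, -0.0]
ft_force: [-3.5, -1.6, 19.8]
width: 0.0508
```

Request:
servo_tool(series=[-1, 0, 0, 5, 0, -1, 0, 0, 10, 0, -1, 0, 0, 15, 0, -1, 0, 0, 17, 0, -1, 0, 0, 17, 0])

```text
time: 15.05
tcp_pos: [0.455, 0.1646, 0.1781]
orientation: [1.0, -0.019, 0.002, -0.0]
ft_force: [-0.2, -0.1, -0.2]
width: 0.0507
```

Request:
servo_tool(series=[-1, 11.2, -37.7, 0, 0, -1, 11.2, -37.7, 0, 0, -1, 11.2, -37.7, 0, 0, -1, 11.2, -37.7, 0, 0, -1, 11.2, -37.7, 0, 0, -1, 11.2, -37.7, 0, 0, -1, 11.2, -37.7, 0, 0, -1, 11.2, -37.7, 0, 0])

```text
time: 16.05
tcp_pos: [0.5658, -0.2132, 0.175]
orientation: [1.0, -0.02, -0.001, -0.0]
ft_force: [-0.8, 0.9, -0.7]
width: 0.0505
```

Request:
servo_tool(series=[-1, 0, 0, 0, 0, -1, 0, 0, 0, 0])

```text
time: 16.3
tcp_pos: [0.5663, -0.211, 0.1763]
orientation: [1.0, -0.018, -0.0, -0.0]
ft_force: [-0.2, -0.7, -0.1]
width: 0.0507
```

```bash
python3 -c "
from h import *
dtop(.092,'w8.png',lo=.078,hi=.11,near=np.array([.633,-.2145]))"
```

```text
tcp [ 0.5663 -0.211   0.1763] toolx -2.1 px (249, 83, 68, 69) circ [ 633.1 -214.7] 22.8 rect [ 633.3 -214.7] [45.2 44.2] 87.9 min width/dir [ 44.2 178. ]
```

View pics/w8.png

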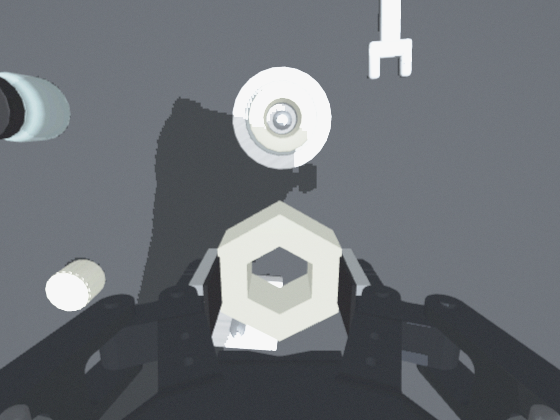

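```bash
python3 -c "
from h import *
im,d,K,T=load('w8.png')
z=.1763+.0164
r=np.array([ray(u,v,z,K,T)[:2] for u,v in [(247,280),(313,280),(280,247),(280,314.5),(280,340),(220,280),(341,280)]]);print(r.round(4))
c=np.array([(r[2]+r[3])[0]/2,(r[0]+r[1])[1]/2]); print('c',c.round(4),(c-[.5663,-.211]).round(4),'move',(np.array([.6331,-.2147])-c).round(4))
"
```

```text
[[ 0.5661 -0.1962]
 [ 0.5651 -0.2246]
 [ 0.5808 -0.2109]
 [ 0.5487 -0.2097]
 [ 0.5355 -0.2093]
 [ 0.5666 -0.1845]
 [ 0.5646 -0.2366]]
c [ 0.5648 -0.2104] [-0.0015  0.0006] move [ 0.0683 -0.0043]
```

Request:
servo_tool(series=[-1, 3.5, -0.2, 0, 0, -1, 6.8, -0.4, -1, 0, -1, 6.8, -0.4, -3, 0, -1, 6.8, -0.4, -5, 0, -1, 6.8, -0.4, -6.5, 0, -1, 6.8, -0.4, -7.2, 0, -1, 6.8, -0.4, -7.4, 0, -1, 6.8, -0.4, -7.4, 0])

```text
time: 17.35
tcp_pos: [0.6345, -0.2167, 0.1027]
orientation: [1.0, -0.019, 0.0, 0.0]
ft_force: [0.3, 0.4, -0.4]
width: 0.0503
```

Request:
servo_tool(series=[-1, 0, 0.1, -0.2, 0, -1, 0, 0.1, -0.2, 0])

```text
time: 17.6
tcp_pos: [0.6344, -0.2154, 0.1004]
orientation: [1.0, -0.019, 0.0, -0.0]
ft_force: [-0.1, -0.2, -0.5]
width: 0.0505
```

Good. I'll release, back off and check.

Request:
servo_tool(series=[0, 0, 0, 0, 0, 0.4, 0, 0, 0, 0, 1, 0, 0, 0, 0, 1, 0, 0, 0, 0, 1, 0, 0, 4, 0, 1, 0, 0, 8, 0, 1, -6.7, 0.3, 9, 0, 1, -6.7, 0.3, 9, 0])

```text
time: 18.6
tcp_pos: [0.5642, -0.213, 0.191]
orientation: [1.0, -0.02, -0.0, 0.0]
ft_force: [0.3, -0.5, 0.1]
width: 0.0858
```

Request:
servo_tool(series=[1, 0, 0, 0, 0, 1, 0, 0, 0, 0])

```text
time: 18.85
tcp_pos: [0.5682, -0.2124, 0.1901]
orientation: [1.0, -0.019, 0.0, -0.0]
ft_force: [-0.9, 0.9, -0.2]
width: 0.0853
```

```bash
python3 -c "
from h import *
w,_=dtop(.116,'w9.png',lo=.10,hi=.135,near=np.array([.633,-.2145]))
im,d,K,T=load('w9.png');P=cloud(d,K,T);m=(P[...,2]>.1)&(P[...,2]<.135)&(np.hypot(P[...,0]-.633,P[...,1]+.2147)<.027)
A=np.c_[P[m][:,:2]-[.633,-.2147],np.ones(m.sum())];print('plane',np.linalg.lstsq(A,P[m][:,2],rcond=None)[0].round(4))"
```

```text
tcp [ 0.5682 -0.2124  0.1901] toolx -2.1 px (240, 72, 82, 95) circ [ 632.9 -214.9] 29.9 rect [ 633.4 -214.9] [52.1 58.6] 87.8 min width/dir [52.2 88. ]
plane [0.0004 0.0019 0.1162]
```

View pics/w9.png

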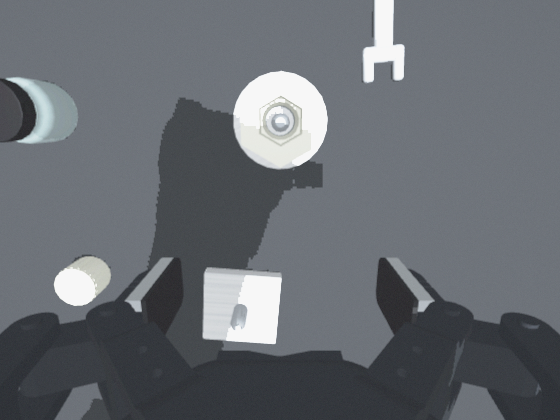

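The nut sits flat (plane level, z 0.116) and within 0.5 mm of the sleeve's measured centre. Next is the plate.

Request:
servo_tool(series=[1, -26.3, 51.2, 0, 0, 1, -26.3, 51.2, 0, 0, 1, -26.3, 51.2, 0, 0, 1, -26.3, 51.2, 0, 0, 1, -26.3, 51.2, 0, 0, 1, -26.3, 51.2, 0, 0, 1, -26.3, 51.2, 0, 0, 1, -26.3, 51.2, 0, 0])

```text
time: 19.9
tcp_pos: [0.3381, 0.2344, 0.1905]
orientation: [1.0, -0.019, 0.0, -0.0]
ft_force: [1.3, 0.9, 0.2]
width: 0.0854
```

Request:
servo_tool(series=[1, 0, 0, -4.5, 0, 1, 0, 0, -4.5, 0, 1, 0, 0, -4.5, 0, 1, 0, 0, -4.5, 0])

```text
time: 20.4
tcp_pos: [0.3398, 0.2322, 0.1464]
orientation: [1.0, -0.02, 0.001, -0.0]
ft_force: [0.6, 0.3, -0.7]
width: 0.0854
```

```bash
python3 -c "
from h import *
dtop(.020,'w10.png',lo=.010,near=np.array([.3705,.2975]))"
```

```text
tcp [0.3398 0.2322 0.1464] toolx -2.2 px (159, 126, 83, 81) circ [370.3 297.4] 35.1 rect [370.5 297.3] [50.2 52.1] 27.2 min width/dir [50.3 27. ]
```

Request:
servo_tool(series=[1, -2.8, 3.5, 0, 10, 1, -2.8, 3.5, 0, 20, 1, -2.8, 3.5, 0, 29, 1, -2.8, 3.5, 0, 29, 1, -2.8, 3.5, 0, 29])

```text
time: 21.08
tcp_pos: [0.3112, 0.2671, 0.1456]
orientation: [0.973, 0.23, 0.0, -0.0]
ft_force: [-0.5, 0.5, 0.3]
width: 0.0852
```

```bash
python3 -c "
from h import *
dtop(.020,'w11.png',lo=.010,near=np.array([.3705,.2975]))"
```

```text
tcp [0.3112 0.2671 0.1456] toolx 26.6 px (247, 86, 64, 66) circ [370.1 297.9] 34.9 rect [370.1 297.9] [50.2 50. ] 27.5 min width/dir [ 50. 118.]
```

Request:
servo_tool(series=[1, 3, 1.5, -3, 1, 1, 5.9, 3.1, -5, 1, 1, 5.9, 3.1, -8, 1, 1, 5.9, 3.1, -12, 1, 1, 5.9, 3.1, -14.2, 1, 1, 5.9, 3.1, -14.2, 1, -1, 5.9, 3.1, -14.2, 1, -1, 5.9, 3.1, -14.2, 1])

```text
time: 22.12
tcp_pos: [0.3704, 0.2985, 0.0043]
orientation: [0.971, 0.24, 0.001, -0.0]
ft_force: [0.8, -1.0, 0.1]
width: 0.0516
```

Request:
servo_tool(series=[-1, 0, 0, 0, 0, -1, 0, 0, 0, 0, -1, 0, 0, 0, 0, -1, 0, 0, 0, 0])

```text
time: 22.62
tcp_pos: [0.3704, 0.2985, 0.0046]
orientation: [0.971, 0.24, 0.001, -0.0]
ft_force: [-3.4, -2.8, 16.3]
width: 0.0483
```

Request:
servo_tool(series=[-1, 0, 0, 5, 0, -1, 0, 0, 10, 0, -1, 0, 0, 14, 0, -1, 0, 0, 14, 0])

```text
time: 23.12
tcp_pos: [0.3712, 0.299, 0.1466]
orientation: [0.971, 0.24, 0.003, -0.001]
ft_force: [-0.5, 0.0, -1.4]
width: 0.0484
```

Request:
servo_tool(series=[-1, -0.4, -46.1, 0, -10, -1, -0.4, -46.1, 0, -20, -1, -0.4, -46.1, 0, -30, -1, -0.4, -46.1, 0, -30, -1, -0.4, -46.1, 0, -30, -1, -0.4, -46.1, 0, -30, -1, -0.4, -46.1, 0, -30, -1, -0.4, -46.1, 0, -30])

```text
time: 24.12
tcp_pos: [0.3649, -0.1659, 0.1431]
orientation: [1.0, -0.021, -0.0, 0.0]
ft_force: [0.7, 0.9, -1.4]
width: 0.048
```

```bash
python3 -c "
from h import *
dtop(.015,'w12.png',lo=.009,hi=.025,near=np.array([.433,-.164]))"
```

```text
tcp [ 0.3649 -0.1659  0.1431] toolx -2.4 px (221, 58, 111, 115) circ [ 432.5 -163.7] 57.9 rect [ 432.5 -163.6] [83.6 83.6] 83.2 min width/dir [ 83.7 173. ]
```

Request:
servo_tool(series=[-1, 0, 0, 0, -4.4, -1, 0, 0, 0, -4.4, -1, 0, 0, 0, -4.4])

```text
time: 24.55
tcp_pos: [0.3658, -0.1625, 0.1432]
orientation: [0.998, -0.056, -0.0, -0.0]
ft_force: [-0.3, 0.5, -0.7]
width: 0.0484
```

```bash
python3 -c "
from h import *
dtop(.015,'w13.png',lo=.009,hi=.025,near=np.array([.433,-.164]))"
```

```text
tcp [ 0.3658 -0.1625  0.1432] toolx -6.4 px (219, 63, 108, 108) circ [ 432.4 -163.6] 58.0 rect [ 432.6 -163.6] [83.9 83. ] 83.5 min width/dir [ 83.7 173. ]
```

View pics/w13.png

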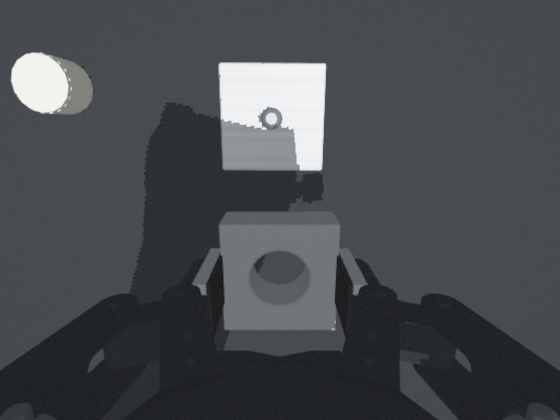

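```bash
python3 -c "
from h import *
im,d,K,T=load('w13.png'); z=.1587
r=np.array([ray(u,v,z,K,T)[:2] for u,v in [(249,277.5),(309,277.5),(279,249.5),(279,305.5),(280,329),(280,224.5)]])
print('bore d',np.linalg.norm(r[0]-r[1]).round(4),np.linalg.norm(r[2]-r[3]).round(4),'plate',np.linalg.norm(r[4]-r[5]).round(4))
c=r[:4].mean(0); c2=(r[4]+r[5])/2
print(c.round(4),c2.round(4),(c-[.3658,-.1625]).round(4),'spindle',ray(271,118,.049,K,T).round(4),'move',(np.array([.4325,-.1636])-c).round(4))"
```

```text
bore d 0.026 0.0267 plate 0.0498
[ 0.3656 -0.1615] [ 0.365  -0.1618] [-0.0002  0.001 ] spindle [ 0.433  -0.1634  0.049 ] move [ 0.0669 -0.0021]
```

Request:
servo_tool(series=[-1, 3.5, -0.1, -1, 0, -1, 6.7, -0.2, -3, 0, -1, 6.7, -0.2, -5, 0, -1, 6.7, -0.2, -7, 0, -1, 6.7, -0.2, -9.5, 0, -1, 6.7, -0.2, -11.5, 0, -1, 6.7, -0.2, -12.2, 0, -1, 6.7, -0.2, -12.2, 0])

```text
time: 25.6
tcp_pos: [0.4328, -0.1646, 0.0213]
orientation: [0.998, -0.057, -0.0, -0.0]
ft_force: [0.6, 0.3, -0.2]
width: 0.0484
```

Request:
servo_tool(series=[-1, 0, 0, 0, 0, -1, 0, 0, 0, 0])

```text
time: 25.85
tcp_pos: [0.4332, -0.1649, 0.0219]
orientation: [0.998, -0.057, 0.0, 0.0]
ft_force: [-0.2, -0.2, -0.9]
width: 0.0486
```

Request:
servo_tool(series=[-1, 0, 0, -0.15, 0, -1, 0, 0, -0.15, 0, 0.3, 0, 0, -0.15, 0, 1, 0, 0, -0.15, 0, 1, 0, 0, -0.15, 0, 1, 0, 0, -0.15, 0, 1, 0, 0, 4, 0, 1, 0, 0, 9, 0])

```text
time: 26.85
tcp_pos: [0.4322, -0.1645, 0.1118]
orientation: [0.998, -0.057, -0.001, -0.0]
ft_force: [0.0, -0.8, 0.6]
width: 0.0854
```

Request:
servo_tool(series=[1, -6.5, 0.7, 3, 0, 1, -6.5, 0.7, 3, 0, 1, -6.5, 0.7, 3, 0, 1, -6.5, 0.7, 3, 0])

```text
time: 27.35
tcp_pos: [0.3685, -0.1578, 0.1408]
orientation: [0.998, -0.057, -0.0, -0.0]
ft_force: [0.6, -0.3, -0.3]
width: 0.0858
```

```bash
python3 -c "
from h import *
w,_=dtop(.035,'w14.png',lo=.026,hi=.043,near=np.array([.433,-.164]))
im,d,K,T=load('w14.png');P=cloud(d,K,T);m=(P[...,2]>.026)&(P[...,2]<.043)&(np.hypot(P[...,0]-.433,P[...,1]+.164)<.027)
A=np.c_[P[m][:,:2]-[.433,-.164],np.ones(m.sum())];print('plane',np.linalg.lstsq(A,P[m][:,2],rcond=None)[0].round(4))"
```

```text
tcp [ 0.3685 -0.1578  0.1408] toolx -6.6 px (245, 87, 69, 70) circ [ 432.  -164.4] 35.0 rect [ 432.  -164.1] [50.2 49.5] 83.4 min width/dir [ 49.8 173. ]
plane [ 0.0019 -0.0004  0.0356]
```

The plate is flat and 0.7 mm off the base centre. Next is the cap.

Request:
servo_tool(series=[1, 4.1, 16.7, 0, 0, 1, 4.1, 16.7, 0, 0, 1, 4.1, 16.7, 0, 0, 1, 4.1, 16.7, 0, 0, 1, 4.1, 16.7, 0, 0, 1, 4.1, 16.7, 0, 0])

```text
time: 28.15
tcp_pos: [0.4088, 0.0084, 0.141]
orientation: [0.998, -0.058, -0.0, -0.0]
ft_force: [-0.3, -1.0, -0.3]
width: 0.0854
```

```bash
python3 -c "
from h import *
dtop(.034,'w15.png',lo=.015,near=np.array([.475,.0015]))"
```

```text
tcp [0.4088 0.0084 0.141 ] toolx -6.7 px (251, 88, 56, 58) circ [476.2   1.8] 21.0 rect [476.    1.8] [41.  40.7] 83.3 min width/dir [ 40.7 173. ]
```

Request:
servo_tool(series=[1, 3.5, -0.3, -2, 0, 1, 6.7, -0.7, -4, 0, 1, 6.7, -0.7, -7, 0, 1, 6.7, -0.7, -11, 0, 1, 6.7, -0.7, -13.4, 0, 1, 6.7, -0.7, -13.4, 0, -1, 6.7, -0.7, -13.4, 0, -1, 6.7, -0.7, -13.4, 0])

```text
time: 29.2
tcp_pos: [0.4765, 0.002, 0.0083]
orientation: [0.998, -0.058, 0.001, -0.0]
ft_force: [-0.6, 0.2, 0.5]
width: 0.0516
```

Request:
servo_tool(series=[-1, 0, 0, 0, 0, -1, 0, 0, 0, 0, -1, 0, 0, 0, 0, -1, 0, 0, 0, 0, -1, 0, 0, 0, 0])

```text
time: 29.82
tcp_pos: [0.4765, 0.0021, 0.0085]
orientation: [0.998, -0.057, 0.001, 0.0]
ft_force: [-4.8, 0.4, 17.7]
width: 0.0403
```

Request:
servo_tool(series=[-1, 0, 0, 5, 0, -1, 0, 0, 10, 0, -1, 0, 0, 14, 0, -1, 0, 0, 14, 0])

```text
time: 30.32
tcp_pos: [0.4774, 0.0021, 0.1504]
orientation: [0.998, -0.057, 0.003, 0.0]
ft_force: [0.2, 0.2, -0.8]
width: 0.0404
```

Request:
servo_tool(series=[-1, -10.9, -16.2, 0, 0, -1, -10.9, -16.2, 0, 0, -1, -10.9, -16.2, 0, 0, -1, -10.9, -16.2, 0, 0, -1, -10.9, -16.2, 0, 0, -1, -10.9, -16.2, 0, 0, -1, -10.9, -16.2, 0, 0])

```text
time: 31.2
tcp_pos: [0.3673, -0.1589, 0.1471]
orientation: [0.998, -0.056, -0.0, -0.0]
ft_force: [-0.0, -0.4, 0.4]
width: 0.0406
```

```bash
python3 -c "
from h import *
dtop(.035,'w16.png',lo=.026,hi=.043,near=np.array([.433,-.164]))
p,a=tool(); z=p[2]-.0085+.034
dtop(z,'w16.png',lo=z-.006,hi=z+.01,near=p[:2],new=False)"
```

```text
tcp [ 0.3673 -0.1589  0.1471] toolx -6.5 px (244, 87, 68, 68) circ [ 431.8 -164.1] 34.8 rect [ 431.7 -164.1] [50.1 49.2] 83.5 min width/dir [ 49.5 173. ]
tcp [ 0.3672 -0.1591  0.1471] toolx -6.5 px (192, 235, 176, 98) circ [ 370.5 -158.5] 35.1 rect [ 368.3 -156.7] [62.4 46.3] 55.7 min width/dir [ 43.2 174. ]
```

View pics/w16.png

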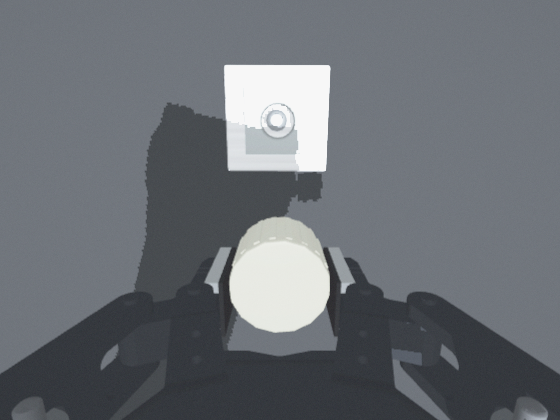

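```bash
python3 -c "
from h import *
im,d,K,T=load('w16.png'); z=.1726
r=np.array([ray(u,v,z,K,T)[:2] for u,v in [(231,284),(329,284),(280,331),(280,237)]])
print(np.linalg.norm(r[0]-r[1]).round(4),np.linalg.norm(r[2]-r[3]).round(4))
ax=np.array([np.cos(np.radians(-6.5)),np.sin(np.radians(-6.5))]); c=r[2]+ax*.021
print(c.round(4),r.mean(0).round(4),(c-[.3673,-.159]).round(4),'move',(np.array([.4320,-.1640])-c).round(4))"
```

```text
0.0393 0.0418
[ 0.3688 -0.1585] [ 0.3692 -0.1586] [0.0015 0.0005] move [ 0.0632 -0.0055]
```

Request:
servo_tool(series=[-1, 3.5, -0.3, 0, 0, -1, 6.4, -0.5, -1, 0, -1, 6.4, -0.5, -3, 0, -1, 6.4, -0.5, -5, 0, -1, 6.4, -0.5, -7, 0, -1, 6.4, -0.5, -9, 0, -1, 6.4, -0.5, -10.1, 0, -1, 6.4, -0.5, -10.1, 0])

```text
time: 32.25
tcp_pos: [0.4307, -0.1644, 0.0458]
orientation: [0.998, -0.057, -0.001, -0.0]
ft_force: [0.3, -0.7, 0.0]
width: 0.0403
```

Request:
servo_tool(series=[-1, 0, 0, 0, 0, -1, 0, 0, 0, 0])

```text
time: 32.5
tcp_pos: [0.4312, -0.1649, 0.0469]
orientation: [0.998, -0.057, 0.0, 0.0]
ft_force: [-0.3, -0.0, -0.7]
width: 0.0403
```

Request:
servo_tool(series=[-1, 0.1, 0, -0.25, 0, -1, 0.1, 0, -0.25, 0, 0, 0.1, 0, -0.25, 0, 0.3, 0.1, 0, -0.25, 0, 1, 0.1, 0, -0.25, 0, 1, 0.1, 0, -0.25, 0, 1, 0.1, 0, 4, 0, 1, 0.1, 0, 9, 0])

```text
time: 33.5
tcp_pos: [0.4313, -0.1645, 0.1369]
orientation: [0.998, -0.057, -0.001, -0.0]
ft_force: [-0.3, -0.9, 0.5]
width: 0.0855
```

Request:
servo_tool(series=[1, -6.5, 0.7, 2, 0, 1, -6.5, 0.7, 2, 0, 1, -6.5, 0.7, 2, 0, 1, -6.5, 0.7, 2, 0])

```text
time: 34.0
tcp_pos: [0.3675, -0.1578, 0.1559]
orientation: [0.998, -0.057, -0.0, -0.0]
ft_force: [0.4, 0.4, -0.3]
width: 0.0856
```

```bash
python3 -c "
from h import *
n=np.array([.433,-.164])
dtop(.069,'w17.png',lo=.055,hi=.085,near=n)
im,d,K,T=load('w17.png');P=cloud(d,K,T);m=(P[...,2]>.055)&(P[...,2]<.085)&(np.hypot(P[...,0]-.433,P[...,1]+.164)<.019)
A=np.c_[P[m][:,:2]-n,np.ones(m.sum())];print('plane',np.linalg.lstsq(A,P[m][:,2],rcond=None)[0].round(4))
dtop(.035,'w17.png',lo=.027,hi=.085,near=n,new=False)
im,d,K,T=snap('scene','scene2.png'); snap('top','top2.png')"
```

```text
tcp [ 0.3675 -0.1578  0.1559] toolx -6.6 px (249, 90, 61, 63) circ [ 431.8 -164.1] 21.0 rect [ 431.6 -164.1] [41.3 41. ] 83.4 min width/dir [ 41. 173.]
plane [-0.0035  0.0014  0.0697]
tcp [ 0.3674 -0.1577  0.1558] toolx -6.5 px (247, 88, 65, 66) circ [ 431.5 -164.1] 34.9 rect [ 431.7 -164.1] [50.1 49.3] 83.4 min width/dir [ 49.7 173. ]
```

View pics/scene2.png

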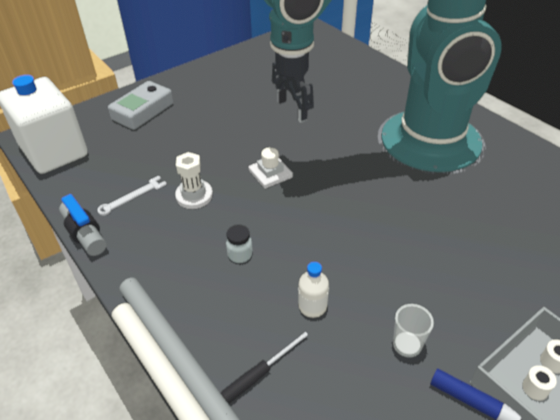

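The scene view shows both stacks upright, the strainer at about px (190,180) and the valve at (270,165). The bottle, jar and beaker are where they started, and the gripper is clear. I'm handing in.

```bash
python3 -c "
from h import *
print(manip.sign_off())"
```

```text
the job is handed in; nothing more can be done
None
```

Both assemblies are built in the order asked, and I handed the job in at about 34 s of the 144 s. `sign_off` reports no verdict.

**Round stand (flange, sleeve, hexagonal nut):**
- The stand axis measured (632.4, −214.5) mm.
- The flange came out at (633.1, −214.2), the sleeve at (633.2, −214.8) and the nut at (633.1, −214.9), so each is within about 1 mm of the axis.
- The nut's top is level, 116 mm above the table.

**Square stand (square plate, cap):**
- The base centre measured (432.5, −163.6) mm.
- The plate came out at (432.0, −164.2) and the cap at (431.7, −164.1), both within about 1 mm.
- The cap's top is level, 70 mm above the table against 69 mm expected.

**Bystanders:** in the last scene picture the bottle, jar and beaker stand at the same places as at the start. I compared them by eye only.

**Checks that disagreed:**
- While the cap was held, two readings of its position in the grip differed by about 2 mm. I used the smaller offset, and the check after placing confirmed it.
- One colour-based check of the sleeve and one of the flange found nothing, so I measured those from depth and from the bolt marks.
- The wrist sensor read up to 20 N while the jaws closed on parts standing on the table, well below the 120 N wrist limit.

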